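# Bolt the crucible dry-case with its safety catch

### The arm

A 6-joint arm with a two-finger parallel gripper is mounted at the origin on the work surface. World frame = base frame: x ahead of the robot, y to its left, z up, the work surface at z = 0. Lengths are in m, angles in degrees, forces in N, time in s.
With the tool pointing down it reaches from about 0.35 to 0.875 m from the base axis. Payload 4.2 kg.
Tool frame: the origin (TCP) lies midway between the tips of the shut fingers; the grasp point (between the pads) lies 19 mm behind it; z points along the fingers, y is the line along which they close (so a half turn about z gives the same grasp; the last joint's range is limited). The gripper opens to 87 mm and grips with 3 to 60 N. Pads are 19 mm wide; open, the fingers measure 117 mm over their backs; the gripper's body (75 mm by 190 mm) begins 51 mm behind the grasp point.
Start: joints at [-49.412, 22.042, 0.453, 0, -68.411, -14.817], TCP at [0.272, -0.563, 0.223] pointing down, gripper open.
Joint ranges: [-179.83, 179.83], [-69.29, 118.12], [-61.27, 80.66], [-181.25, 117.63], [-171.15, -9.14], [-177.46, 177.46]. Speed limits (degrees/s): [159.86, 159.86, 180, 180, 180, 180].

### API

Orientations are given as [roll, pitch, yaw] about the fixed x, y, z axes, in that order (R = Rz(yaw) Ry(pitch) Rx(roll)).
In Python, from workcell import env gives the robot as it stands. The module is installed in compiled form; this text tells all that it offers. Calls block until the motion is done:
- env.goto(position, orientation): joint-space move of the TCP to a pose.
- env.move_straight(position, rotation=None, rate=0.15, force_limit=None): straight line of the TCP; rotation=None keeps the orientation; rate is the mean speed in m/s. With force_limit (N) it stops when the force on the tool has changed by that much, and returns True; else False.
- env.set_joints(angles): joint-space move.
- env.gripper_to(opening, grasp_force=None): opening from 0.0 (shut) to 1.0 (fully open); grasp_force is the grip in N (None keeps the last); returns when the fingers have stopped.
- env.dwell(seconds).
- env.inverse_kinematics(position, orientation): joint angles nearest the present ones, or None.
- env.read_state(): the state.
- env.grab_frame(name): name is "side" or "top"; returns a dict with "image" (420x560x3 uint8, blue, green, red), "fx", "fy", "cx", "cy" (pixels), "position" and "orientation" of the camera in the world. Camera axes: x right, y up, looking along -z (the intrinsics and any distortion apply to the point x, -y, -z); pixel columns grow to the right and rows downward; lengths in m; the calibration is good to about 2 mm. A picture is of the moment at which its call begins. There is no depth.
A pose or a line that the arm cannot do raises env.Unreachable and nothing moves.
- env.close_job(): hands the job in; it is judged then, once.
Trained networks look in a picture, given as the dict that the camera call returned (one of the last four; its "shot" number tells which), for a name from the list of things; names that differ only in an ending like _2 or _b are one class to them, and where a whole thing is asked for, a point or a joint stands for the part that bears it (a point fixed in the world has none). Each returns a list of dicts, best first, with "score" (0 to 1); they miss things now and then, are a little off and sometimes report something else, mostly with a low value. They report only what shows in the picture. A call takes as long as a camera call.
- env.search_frame(picture, thing): "xyz" ([x, y, z] in m, in world coordinates, good to about 4 mm: the middle of the surface that is visible of it).
- env.trace(picture, thing): "mask" (420x560 bool, what is visible of it).
The state is a dict: "clock": time; "joint_positions": joint angles; "qvel": joint speeds; "joint_torque": joint torques, N m; "position": TCP position; "tool_rot": TCP orientation; "force": force on the tool from outside, world axes, zero at the start; "wrist_torque": the same for the moment, N m; "opening": opening from 0.0 (shut) to 1.0 (fully open); "finger_force": force on a finger pad.
Only numpy, scipy, OpenCV 4.12 (cv2) and the standard library are available. Lean on these libraries where they do the work, as an engineer would, in place of code of your own. Each camera call takes 0.05 s, during which the arm holds its last target. There are 200 camera calls.

### The job

Lock the lid of the crucible case: press the long yellow spring catch down with one fingertip and, keeping it held down all the way, push the red tab of the bolt with the other fingertip until the bolt is fully home in the keeper on the lid. Then let go, so that the catch springs back up and locks the bolt. Only press and push, grasp nothing, and leave the crucible, the jar and the scoop block where they stand.

Things in the scene. Friction and masses are not known exactly. Their poses are not given: they have to be found in the camera images.
- case: White steel crucible case fixed to the bench, 350 x 300 mm; origin on the bench under the lock, z up. Its x axis (the way the bolt is pushed) points away from the robot, within 0.5 rad of straight ahead. Front deck x = -90 to 70 mm, 70 mm above the bench, carries bolt and catch; beyond it a blue-framed clear lid, 72 mm high, to x = 260 mm
- keeper (a point): Dark steel keeper on the lid's near edge that the bolt enters: 26 mm along the case's x, 34 mm wide; this point is the centre of its top, 96 mm above the bench. Two dark bolt guides, up to 94 mm high, stand between the red tab and the keeper, in line with them
- bolt (a joint): Travel of the bolt along the case's +x: 0 drawn back, 0.040 m fully home in the keeper (end stop). Starts at 0 to 0.006. Friction about 2 N; stays where it is left. While the catch is up its tooth stops the bolt at about 0.0075; with the bolt home and the catch let go, the tooth rises behind it and locks it
- bolt_push (a point): On the rear (-x) face of the bolt's red upright tab, mid-width, 40 mm above the deck; moves with the bolt. The tab is 28 mm wide (case's y = 13 to 41 mm), 8 mm thick, and rises from 6 to 52 mm above the deck. Behind it the deck is bare for 54 mm or more: a fingertip can stand there, 20 to 50 mm above the deck, and push it along +x
- catch (a joint): How far the catch is pressed straight down: 0 up, 0.012 m on its lower stop. The spring pushes back with about 2.5 N at the top and 7 N at the bottom and brings it up again when let go. Pressed deeper than about 0.005 the tooth clears the bolt; 0.008 to 0.012 is well held down
- catch_top (a point): Centre of the flat top of the yellow press bar; moves with it; when up, 38 mm above the deck. The bar is 81 mm long along the case's x (-68 to 13 mm), 28 mm wide (case's y = -41 to -13 mm), its centre line 54 mm to the -y side of the tab's. It goes down evenly wherever it is pressed, and a fingertip may slide along it while pressing
- crucible_mid (a point): Loose white ceramic crucible standing on the case's deck to the side of the lock, 44 mm across and 38 mm high; point at its centre. To be left alone
- jar_mid (a point): Loose amber jar with black cap on the bench beside the case, 48 mm across, 60 mm high; point at its centre. To be left alone
- block_mid (a point): Loose wooden block 50 x 50 x 30 mm with a steel pin and blue ball on top (84 mm high in all), on the bench beside the case; point on its axis 20 mm above the bench. To be left alone

How it is judged:
By the outcome, as a careful person would: the job done as asked, in the order asked, and still so for the second after the job is handed in, with the robot touching nothing.
It also fails if it takes over 38 s, if anything falls off the work surface, if the arm or the gripper's body presses on something with over 40 N, if the wrist force passes 120 N, or if a joint passes its speed limit or range.

## Working session

There is one attempt and no reset: what is moved stays moved. The work goes in short steps, each a Python script; the robot and the scene stay as the last script left them, time stands still between calls to the robot, and variables do not carry over. Pictures are saved under pics/ and viewed, at most 10 in all, crops included, and the job is handed in when it is done.

```bash
mkdir -p pics
python3 - <<'E'
from workcell import env
import cv2,numpy as np
for n in("side","top"):
    f=env.grab_frame(n); cv2.imwrite(f"pics/{n}0.png",f["image"])
    print(n,{k:np.round(v,3).tolist() for k,v in f.items() if k!="image"})
    for t in("case","keeper","bolt_push","bolt","catch_top","catch","crucible_mid","jar_mid","block_mid"):
        try: print(t,[(np.round(d["xyz"],4).tolist(),round(d["score"],2)) for d in env.search_frame(f,t)[:2]])
        except Exception as e: print(t,e)
print(env.read_state())
E
```

```text
side {'fx': 424.293, 'fy': 424.293, 'cx': 279.289, 'cy': 210.94, 'position': [0.508, 0.642, 0.706], 'orientation': [45.877, 0.954, -169.956], 'shot': 1}
case [([0.6257, 0.0074, 0.0716], 0.65)]
keeper [([0.627, 0.003, 0.071], 0.65)]
bolt_push [([0.5635, 0.0205, 0.0867], 0.72)]
bolt [([0.5596, 0.0182, 0.0885], 0.9)]
catch_top [([0.5287, -0.0194, 0.1041], 0.75)]
catch [([0.5276, -0.0129, 0.1069], 0.84)]
crucible_mid [([0.5909, 0.1046, 0.0969], 0.69)]
jar_mid [([0.4644, -0.2323, 0.039], 0.89)]
block_mid [([0.6316, 0.1933, 0.0324], 0.81)]
top {'fx': 386.41, 'fy': 386.41, 'cx': 284.59, 'cy': 210.111, 'position': [0.481, 0.033, 0.947], 'orientation': [9.86, 0.311, -89.768], 'shot': 2}
case [([0.6323, -0.0472, 0.0675], 0.94)]
keeper [([0.6271, -0.042, 0.0719], 0.81)]
bolt_push [([0.5674, 0.0133, 0.0874], 0.86)]
bolt [([0.5626, 0.0115, 0.0874], 0.88)]
catch_top [([0.5258, -0.0136, 0.1082], 0.83), ([0.6284, -0.0388, 0.0692], 0.23)]
catch [([0.5256, -0.015, 0.1084], 0.64)]
crucible_mid [([0.5895, 0.0973, 0.095], 0.76)]
jar_mid [([0.4668, -0.2341, 0.0584], 0.78)]
block_mid [([0.6293, 0.1783, 0.029], 0.82)]
{'clock': 1.0, 'joint_positions': array([-4.94111594e+01,  2.20416803e+01,  4.51777445e-01,  2.37879177e-03,
       -6.84111249e+01, -1.48149039e+01]), 'qvel': array([-0.0773213 , -0.05099682, -0.06911844,  0.0786277 ,  0.03368893,
        0.01139381]), 'joint_torque': array([ 1.84157616e-04, -3.90473092e+01,  1.87625331e+01,  4.22446758e+00,
        1.54283701e-02, -2.78846437e-05]), 'position': array([ 0.2717478 , -0.56280627,  0.22255043]), 'tool_rot': array([ 1.79999572e+02, -2.40118603e-03, -1.54225188e+02]), 'force': array([ 0.02901261, -0.33327457,  0.52042388]), 'wrist_torque': array([-0.03151909,  0.03922236,  0.01050376]), 'finger_force': 0.0, 'opening': 1.0013246875072666}
```

View pics/top0.png

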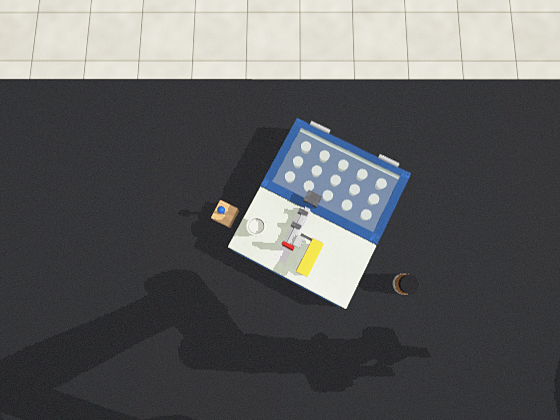

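View pics/side0.png

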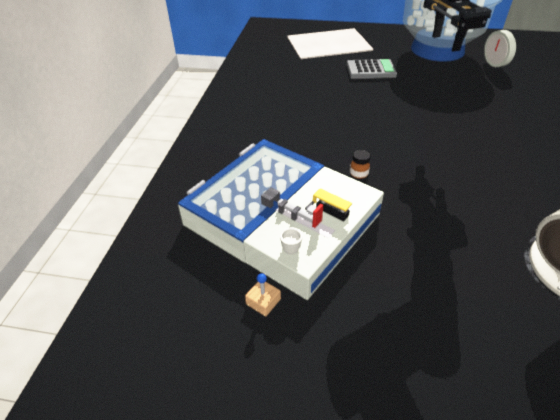

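```bash
cat > h.py <<'E'
from workcell import env
import cv2,numpy as np
from scipy.spatial.transform import Rotation as R
def ray(f,uv,z):
    d=np.c_[(np.array(uv,float).reshape(-1,2)-[f["cx"],f["cy"]])/[f["fx"],f["fy"]],np.ones(len(np.array(uv).reshape(-1,2)))]*[1,-1,-1]
    d=R.from_euler("xyz",f["orientation"],degrees=True).apply(d); p=np.array(f["position"])
    return p+d*((z-p[2])/d[:,2])[:,None]
def blob(f,lo,hi):
    m=cv2.inRange(cv2.cvtColor(f["image"],cv2.COLOR_BGR2HSV),lo,hi)
    m[:110]=0; m[330:]=0
    c=max(cv2.findContours(m,cv2.RETR_EXTERNAL,cv2.CHAIN_APPROX_NONE)[0],key=cv2.contourArea)
    return c[:,0]
def rect(P):
    (c,s,a)=cv2.minAreaRect((P[:,:2]*1000).astype(np.float32)); b=cv2.boxPoints((c,s,a))
    e=[b[1]-b[0],b[2]-b[1]]; e=max(e,key=np.linalg.norm); e=e*np.sign(e[0])
    return np.round(c,1),np.round(s,1),round(np.degrees(np.arctan2(e[1],e[0])),2)
E
python3 - <<'E'
from h import *
F={n:env.grab_frame(n) for n in("top","side")}
for n,f in F.items():
    print(n,"yellow@.108",rect(ray(f,blob(f,(22,150,190),(35,255,255)),.108)))
    r=blob(f,(0,170,90),(6,255,255)); print("red@.122",rect(ray(f,r,.122)))
    x,y=(310,215) if n=="side" else (298,245)
    cv2.imwrite(f"pics/c_{n}.png",cv2.resize(f["image"][y-75:y+75,x-100:x+100],None,fx=4,fy=4,interpolation=2))
f=F["top"]
P=ray(f,[(229,247),(347,308)],.07);print(P); print("front edge len",np.linalg.norm(P[1]-P[0]))
d=P[0]-P[1]; print("yaw",np.degrees(np.arctan2(-d[0],d[1])))
print("keeper",ray(f,[(313,198)],.096))
E
```

```text
top yellow@.108 (array([524. , -16.1]), array([26.7, 78.4]), np.float32(-27.11))
red@.122 (array([547.8,  31.5]), array([25.8,  7.6]), np.float32(63.63))
side yellow@.108 (array([559.1, -14.7]), array([15.7,  5.1]), np.float32(87.28))
red@.122 (array([547.6,  48.8]), array([63.5, 16.4]), np.float32(89.38))
[[ 0.54764467  0.16426629  0.07      ]
 [ 0.41429331 -0.1000157   0.07      ]]
front edge len 0.2960195117365565
yaw -26.774589639864487
keeper [[ 0.65627777 -0.02539276  0.096     ]]
```

View pics/c_top.png

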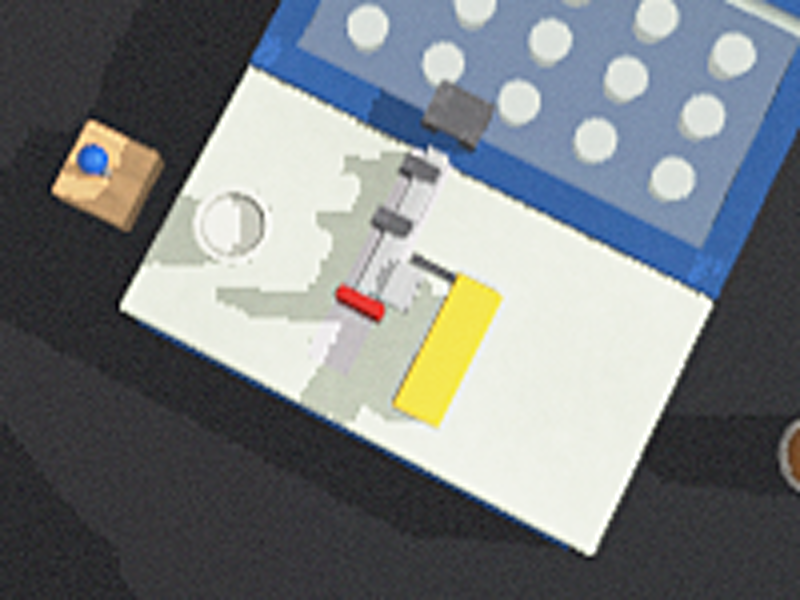

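View pics/c_side.png

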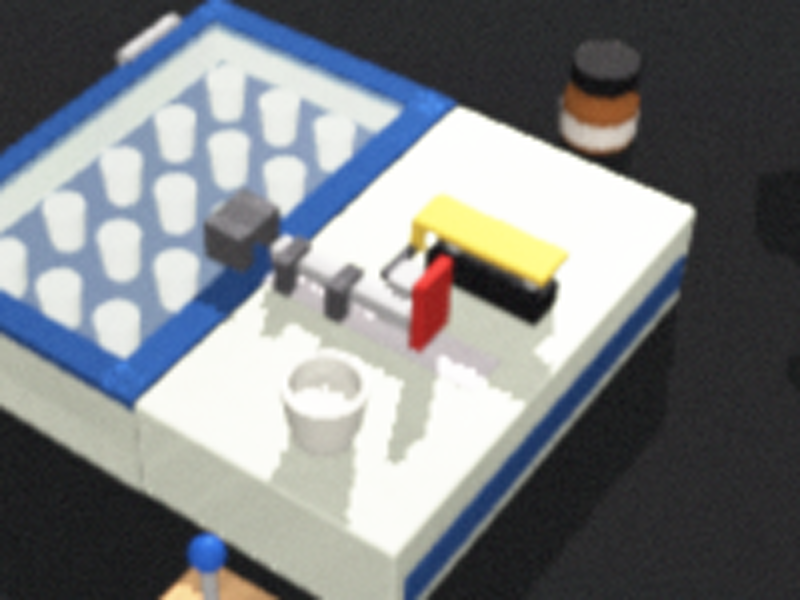

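```bash
cat >> h.py <<'E'
yaw=-26.9; a=np.radians(yaw); Rz=np.array([[np.cos(a),-np.sin(a)],[np.sin(a),np.cos(a)]])
O=np.array([.524,-.0161])-Rz@[-.0275,-.027]
def W(x,y,z): return [*(O+Rz@[x/1000,y/1000]),z/1000]
def st(t=""):
    s=env.read_state(); c=Rz.T@(s["position"][:2]-O)*1000; fc=Rz.T@s["force"][:2]
    print(t,"t%.2f"%s["clock"],"case xyz",np.round([*c,s["position"][2]*1000],1),"F",np.round([*fc,s["force"][2]],1),"yaw",round(s["tool_rot"][2],1),"op",round(s["opening"],3))
E
python3 - <<'E'
from h import *
p=W(-51,0,220); best=None
j0=env.read_state()["joint_positions"]
for y in(yaw,yaw+180):
    q=env.inverse_kinematics(p,[180,0,y])
    if q is not None:
        q=np.array(q); print(y,np.round(q,1))
        if best is None or abs(q-j0).max()<abs(best[0]-j0).max(): best=(q,y)
print(W(0,0,0),best[1])
env.gripper_to(.48)
env.goto(p,[180,0,best[1]]); st("above")
env.move_straight(W(-51,0,122),rate=.1); env.dwell(.2); st("pre")
f=env.grab_frame("side"); x,y=310,200
cv2.imwrite("pics/s1.png",cv2.resize(f["image"][y-75:y+75,x-100:x+100],None,fx=4,fy=4,interpolation=2))
E
```

```text
-26.9 [ 20.1  11.5 -14.9   0.  -63.6  43. ]
153.1 [  20.1   11.5  -14.9   -0.   -63.6 -137. ]
[np.float64(0.5607401692155616), np.float64(-0.004463421206733244), 0.0] -26.9
above t4.35 case xyz [-50.6  -0.5 220. ] F [ 1.6 -0.7 -0. ] yaw -27.0 op 0.482
pre t5.68 case xyz [-50.8   0.2 122.6] F [ 0.2  0.2 -0.4] yaw -26.9 op 0.48
```

View pics/s1.png

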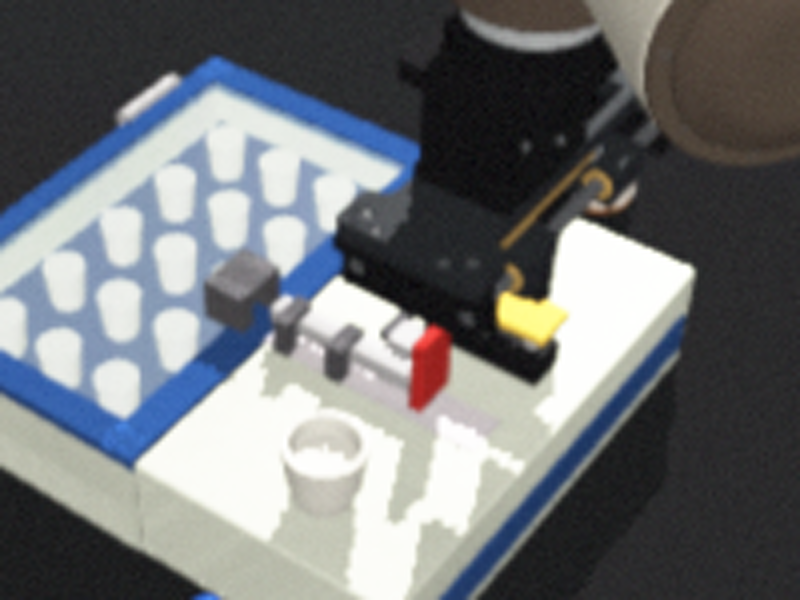

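```bash
cat >> h.py <<'E'
def proj(f,P):
    c=R.from_euler("xyz",f["orientation"],degrees=True).inv().apply(np.array(P)-f["position"])*[1,-1,-1]
    return c[:,:2]/c[:,2:]*[f["fx"],f["fy"]]+[f["cx"],f["cy"]]
E
python3 - <<'E'
from h import *
for n,(x,y) in{"side":(330,180),"top":(298,245)}.items():
    f=env.grab_frame(n); im=cv2.resize(f["image"][y-75:y+75,x-100:x+100],None,fx=4,fy=4,interpolation=2)
    P=[W(-51,28,122),W(-51,-28,122),W(-31.6,27,110),W(-27.5,-27,108),W(0,0,70)]
    for i,(u,v) in enumerate(proj(f,P)):
        c=(int((u-x+100)*4),int((v-y+75)*4)); print(n,i,c)
        cv2.circle(im,c,5,[(0,255,0),(0,255,0),(255,0,255),(255,0,255),(255,255,0)][i],2)
    cv2.imwrite(f"pics/v_{n}.png",im)
E
```

```text
side 0 (389, 435)
side 1 (448, 372)
side 2 (355, 435)
side 3 (405, 375)
side 4 (330, 435)
top 0 (335, 338)
top 1 (429, 386)
top 2 (353, 308)
top 3 (446, 347)
top 4 (421, 285)
```

View pics/v_side.png

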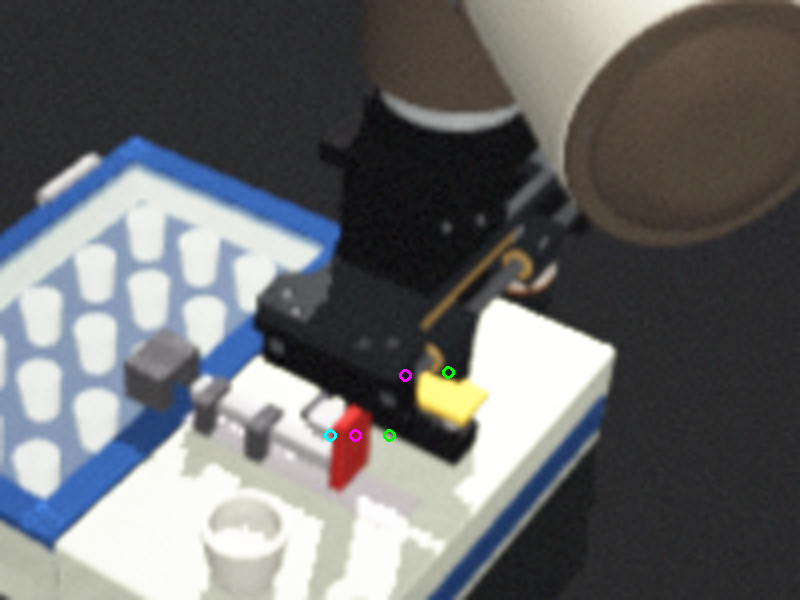

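View pics/v_top.png

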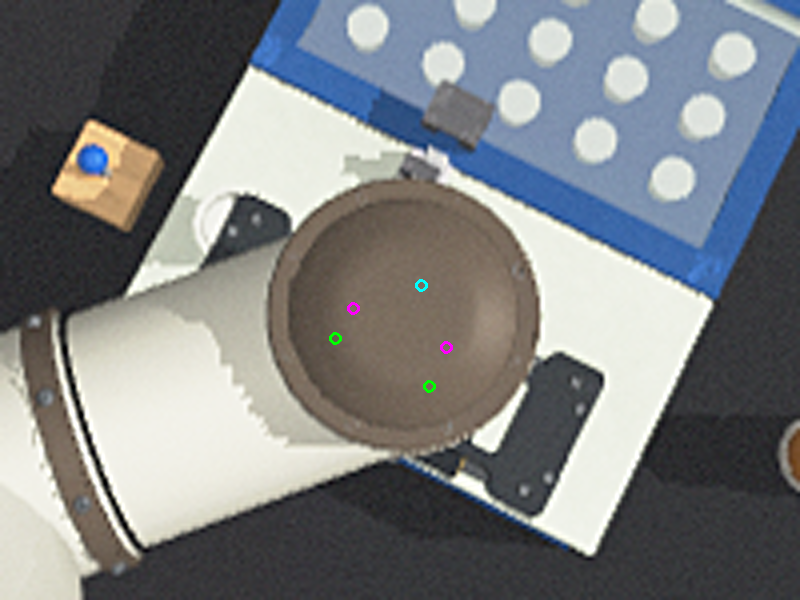

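Run:
```python
from h import *
for z in(111,107,104,98):
    r=env.move_straight(W(-51,0,z),rate=.04,force_limit=14); env.dwell(.15); st(r)
    if r: break
```

```text
False t6.41 case xyz [-5.090e+01  1.000e-01  1.111e+02] F [ 0.5 -0.3 -0.2] yaw -26.9 op 0.476
False t6.81 case xyz [-50.5   0.5 107.5] F [0.8 1.  1.9] yaw -26.9 op 0.482
False t7.21 case xyz [-50.5   0.4 104.3] F [2.  1.1 3.7] yaw -26.9 op 0.481
False t7.66 case xyz [-50.5   0.4  98.6] F [2.  1.9 5.3] yaw -26.9 op 0.48
```

Run:
```python
from h import *
env.move_straight(W(-51,0,97.3),rate=.03,force_limit=14); env.dwell(.1); st("pressed")
for x in(-44,-36,-28,-20,-12,3):
    r=env.move_straight(W(x,0,97.3),rate=.035,force_limit=12); st(r)
    if r: break
env.dwell(.2); st("end")
f=env.grab_frame("side"); x,y=310,200
cv2.imwrite("pics/s2.png",cv2.resize(f["image"][y-75:y+75,x-100:x+100],None,fx=4,fy=4,interpolation=2))
```

```text
pressed t8.01 case xyz [-50.5   0.4  98. ] F [0.9 0.9 5.8] yaw -26.9 op 0.476
False t8.36 case xyz [-45.8  -1.2  96.9] F [-2.   0.7  7. ] yaw -27.0 op 0.482
False t8.73 case xyz [-38.7  -1.8  96.6] F [-5.2  0.1  6.7] yaw -27.0 op 0.48
False t9.11 case xyz [-31.   -2.1  96.5] F [-5.  -0.2  8.7] yaw -27.0 op 0.481
False t9.48 case xyz [-23.2  -2.2  96.4] F [-5.7 -1.   6.1] yaw -27.0 op 0.479
False t9.86 case xyz [-15.3  -2.2  96.4] F [-5.4 -0.8  5.9] yaw -27.0 op 0.481
True t10.22 case xyz [-7.2 -2.3 96.5] F [-3.2  1.2  5.6] yaw -26.9 op 0.485
end t10.42 case xyz [-7.1 -2.3 96.5] F [-4.4  0.5  4.9] yaw -26.9 op 0.475
```

View pics/s2.png

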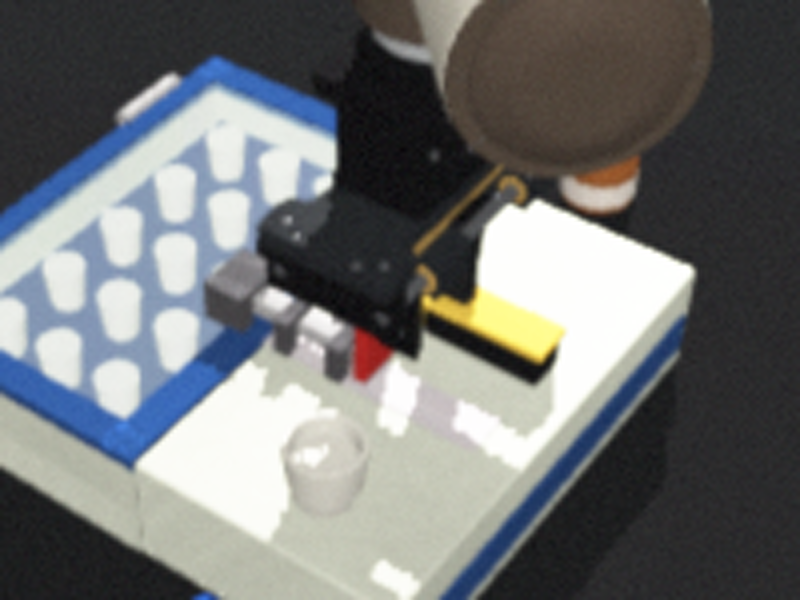

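Run:
```python
from h import *
for i in range(2):
    r=env.move_straight(W(2,0,97),rate=.015,force_limit=15); st(r)
    env.dwell(.2); st("held")
```

```text
True t10.80 case xyz [-7.2 -2.4 96.7] F [-2.3 -0.1  4.8] yaw -26.8 op 0.477
held t11.00 case xyz [-7.2 -2.3 96.7] F [-3.2  0.3  3. ] yaw -26.8 op 0.484
True t11.35 case xyz [-7.4 -2.4 96.9] F [-2.5  0.4  4.5] yaw -26.8 op 0.478
held t11.55 case xyz [-7.3 -2.4 96.9] F [-1.7  1.1  5.1] yaw -26.8 op 0.479
```

Run:
```python
from h import *
r=env.move_straight(W(2,-2.3,97),rate=.015,force_limit=28); st(r)
env.dwell(.2); st("held")
env.move_straight(W(-12,-2.3,97.3),rate=.03); st("back")
env.move_straight(W(-12,-2.3,180),rate=.1); st("up")
env.move_straight(W(-12,-2.3,250),rate=.15)
env.goto(W(-200,-200,260),[180,0,yaw]); st("away")
f=env.grab_frame("top"); b=blob(f,(0,170,90),(6,255,255)); c,s,_=rect(ray(f,b,.122)); print(c,s,"tab centre case",Rz.T@(c/1000-O)*1000)
print("bar",rect(ray(f,blob(f,(22,150,190),(35,255,255)),.108)))
f=env.grab_frame("side"); x,y=310,200
cv2.imwrite("pics/s3.png",cv2.resize(f["image"][y-75:y+75,x-100:x+100],None,fx=4,fy=4,interpolation=2))
```

```text
True t12.03 case xyz [-7.5 -2.5 97.1] F [-2.2  0.6  5.1] yaw -26.7 op 0.476
held t12.22 case xyz [-7.5 -2.6 97.1] F [-3.7  0.6  4.6] yaw -26.7 op 0.482
back t12.53 case xyz [-9.8 -1.6 98.6] F [ 2.7 -0.3  5.8] yaw -26.7 op 0.479
up t13.51 case xyz [-12.7  -2.7 179. ] F [-0.2 -0.1  0.7] yaw -26.7 op 0.48
away t15.18 case xyz [-199.1 -199.3  260.2] F [ 0.4  0.9 -0.3] yaw -26.9 op 0.478
[577.9  15.5] [25.8  9.7] tab centre case [ 6.27095003 25.56703277]
bar (array([523.9, -16.3]), array([26.5, 78.5]), np.float32(-27.57))
```

View pics/s3.png

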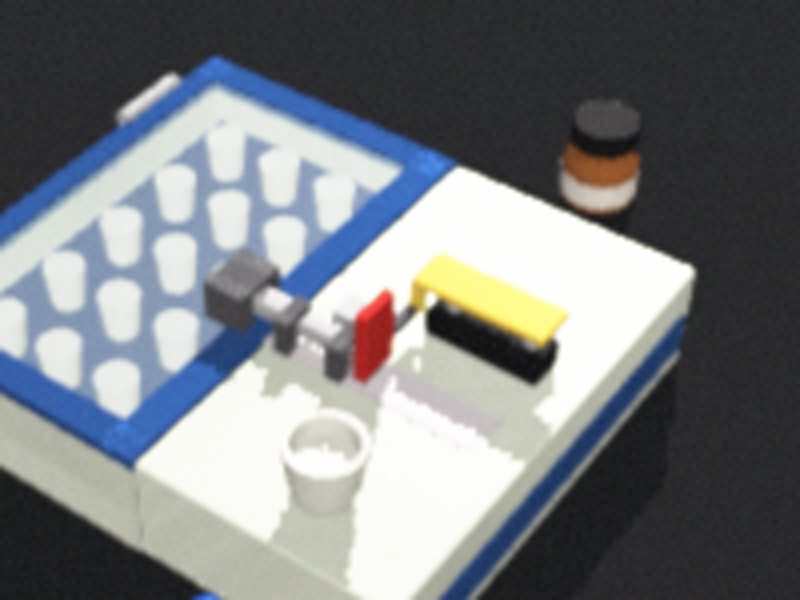

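```bash
python3 -c "
from h import *
print(env.close_job())"
```

```text
the job is handed in; nothing more can be done
None
```

The job is handed in: I held the catch down and pushed the bolt to a hard stop, about 34 mm, which I take as fully home. After release the catch is fully up again, so the bolt should be locked. The arm is clear, and the crucible and jar look undisturbed (I did not check the block in the last view).

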